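Dock a drive past the sprung flap

TASK

Take the drive with the blue label out of the rack and plug it, connector edge down and the way round it already stands, into the docking station: push the sprung flap open with the drive, keep it open, feel for the connector shoe underneath and press gently until the drive is fully home. Leave it standing upright in the dock and let go; leave the orange-labelled drive and the other things alone.

Things in the scene. Friction and masses are not known exactly. Their poses are not given: they have to be found in the camera images.
- drive_blue_center (a point): centre of the drive to dock, with its axes: loose aluminium block 15 (x) by 70 (y) by 100 (z) mm, 0.11 to 0.22 kg, standing z up on its connector edge in a rack slot; label with a blue band on its -x face, blue stripe on top. Grasp it across the 15 mm, in its upper 40 mm: the lower 52 mm go into the dock
- drive_blue_pocket (a point): connector pocket in the blue drive's underside, 42 by 6 mm, 8 mm deep, 9 mm off the drive's middle towards its +y: the drive fits only with its x and y along the dock's x and y (a turn of under 50 degrees from how it stands in the rack, never end for end)
- drive_orange_center (a point): centre of the other drive, same shape and size, with an orange band and stripe: stays in the rack
- rack: grey drive rack, fixed, 118 (x) by 92 (y) mm, origin under its centre; two slots 72 mm apart in x, either may hold the blue drive; slot floors 8 mm and cheeks 29 mm above the bench, about 1.4 mm play round a drive
- dock: black docking station, fixed, 95 (x) by 165 (y) by 74 (z) mm, origin under its centre, button and lamps on its -x front. Mouth in the top: x -22 to +11 mm, y -54 to +54 mm, closed by the flap. Pressing the drive on the dock with more than 40 N (all contacts added: flap, walls, seat) breaks the connector
- dock_mouth (a point): middle of the mouth, level with the dock's top, 74 mm above the bench, dock's axes. The mouth's front wall, 16.5 mm from here towards -x, runs straight down and guides the drive's front face: ease the drive against it
- dock_seat (a point): on the seat 22 mm above the bench, 14.5 mm in front of the dock's centre: a docked drive's underside rests here, save that the adjustable connector shoe (a nest hidden under the flap) stands stiffly up to 16 mm to either side along the dock's y. Its place is not reported: feel for it. Moving it takes 20 N
- shoe_wall_height (a point): height of the shoe's end walls, 14 mm above the seat; they stand 72.6 mm apart, tops slightly rounded. A drive over about 2 mm off in y stops here with one end on a wall and must be eased the other way; borne on lightly, it rocks and pushes the hand sideways towards the shoe. Below, a sprung pad resists with 5 to 10 N, then the drive stands hard on the seat
- flap (a joint): grey sprung dust flap over the mouth, 31 (x) by 106 (y) by 2.5 mm, hinged along the mouth's rear (+x) edge; 0 = shut and level, grows to 1.35 rad swinging down into the dock. Its spring (0.05 N m shut, 0.10 N m at 1 rad) resists the drive with 3 to 7 N and then presses it forward; a docked drive holds it open at about 1 rad
- flap_hinge (a point): middle of the flap's hinge line, along the dock's y, 71.5 mm above the bench
- board_green: green circuit board, 40 by 55 by 11 mm, loose: to be left alone
- tape_roll: yellow roll of tape, 67 mm across, 19 mm high, loose: to be left alone
- gps_puck: flat black puck, 51 by 51 by 13 mm, loose: to be left alone

How it is judged:
By the outcome, as a careful person would: the job done as asked, in the order asked, and still so for the second after the job is handed in, with the robot touching nothing.
It also fails if it takes over 58 s, if anything falls off the work surface, if the arm or the gripper's body presses on something with over 40 N, if the wrist force passes 120 N, or if a joint passes its speed limit or range.

ROBOT

A 6-joint arm with a two-finger parallel gripper is mounted at the origin on a cart in front of the work surface, level with it; the furniture and walls round the work are solid. World frame = base frame: x ahead of the robot, y to its left, z up, the work surface at z = 0. Lengths are in m, angles in rad, forces in N, time in s.
With the tool pointing down it reaches from about 0.325 to 0.875 m from the base axis. Payload 4.4 kg.
Tool frame: the origin (TCP) lies on the centre line of the jaws, within the pads' length; the fingertips stand 22 mm ahead of it and the grasp point (between the pads) lies 3 mm ahead of it; z points along the fingers, y is the line along which they close (so a half turn about z gives the same grasp; the last joint's range is limited). The gripper opens to 85 mm and grips with 20 to 120 N. Pads are 22 mm wide; open, the fingers measure 114 mm over their backs; the gripper's body (76 mm by 85 mm) begins 54 mm behind the grasp point. The pads swing forward as they close: fully open they stand 13 mm farther back than shut.
Start: joints at [1, 0.207, 1.542, -0, 1.393, -0.15], TCP at [0.235, 0.525, 0.253] pointing down, gripper open.
Joint ranges: [-2.73, 2.73], [-0.86, 2.22], [0.23, 2.46], [-1.11, 4.25], [0.08, 2.63], [-2.82, 2.82]. Speed limits (rad/s): [2.79, 2.79, 3.14, 3.14, 3.14, 3.14].

INTERFACE

Orientations are given as a unit quaternion [w, x, y, z].
In Python, from workcell import ctrl, imaging gives the robot as it stands.
- The arm moves only by the tool drive_tool, never from a script. Its argument "moves" is a list of rows, each a list of 3 entries, a list of its own where there are three numbers: the opening, from 0 (shut) to 1 (fully open), then the shift along the world's x, y, z in m, then the turn about the world's z in degrees. A call has 1 to 10 rows; each row shifts and turns the commanded pose from where the row before left it; what a row does not reach is not made up. A row lasts 1/8 s, in which the tool goes at most 62.5 mm and 10.7 degrees, less where a joint would pass 70% of its speed; a pose out of reach is approached as far as the arm can. A call is refused whole if a number of a shift passes 0.0625 or a number of a turn 10.7, either way. A call with a gripper value outside its range is refused whole. The fingers move at their own pace and stop on an object; "grip_force" is the grip in N (left out, the last holds). Time passes only in rows, so rows that do not move let the fingers close. It gives the time, the measured TCP pose, the force, the opening and the grip force at its end, in the units of the state.
- ctrl.sense(): the state, without advancing time (a new reading comes with each control period).
- imaging.snapshot(name): name is "side" or "top" or "wrist"; returns the picture (420x560x3 uint8, blue, green, red); there is no depth.
- imaging.camera_info(name): a dict with "camera_matrix" (3x3 intrinsics, pixels), "extrinsics" (4x4, takes a point from camera to world coordinates). Camera axes: x right, y down, z forward; pixel columns grow to the right and rows downward; lengths in m; the calibration is good to about 2 mm. A picture is of the moment at which its call begins: read the wrist's pose just before it. camera_info takes no time and is no camera call; for the wrist camera it gives the pose at the moment of the call.
- ctrl.close_job(): hands the job in; it is judged then, once.
The state is a dict: "t": time; "joints": joint angles; "joint_velocities": joint speeds; "joint_efforts": joint torques, N m; "tcp_pos": TCP position; "eef_rot": TCP orientation; "force": force on the tool from outside, world axes, zero at the start; "ft_torque": the same for the moment, N m; "opening": finger opening in m; "grasp_force": force on a finger pad.
Only numpy, scipy, OpenCV 4.12 (cv2) and the standard library are available. Lean on these libraries where they do the work, as an engineer would, in place of code of your own. Each camera call takes 0.05 s, during which the arm holds its last target. There are 200 camera calls.

## Working session

There is one attempt and no reset: what is moved stays moved. The work goes in short steps, Python scripts to look and compute and a tool call to move; the robot and the scene stay as the last step left them, time stands still between calls to the robot, and variables do not carry over. Pictures are saved under pics/ and viewed, at most 10 in all, crops included, and the job is handed in when it is done.

Besides the shell and the picture viewer there is one more tool, called after "Request:" as name(argument=value, ...), one argument or row to a line, values as JSON. drive_tool: Moves the arm, as the interface text tells. Its arguments: {"type":"object","properties":{"moves":{"type":"array","items":{"type":"array"}},"grip_force":{"type":"number"}},"required":["moves"]}

```bash
mkdir -p pics
python3 - <<'E'
from workcell import ctrl, imaging
import cv2,numpy as np
for n in("top","side"):
    im=imaging.snapshot(n); cv2.imwrite(f"pics/{n}0.png",im)
    c=imaging.camera_info(n); print(n,np.array(c["camera_matrix"]).round(1).tolist(),np.array(c["extrinsics"]).round(4).tolist())
s=ctrl.sense();print(s)
E
```

```text
top [[522.9, 0.0, 270.3], [0.0, 522.9, 209.9], [0.0, 0.0, 1.0]] [[0.0093, -0.9798, 0.2, 0.3669], [-1.0, -0.0097, -0.0014, -0.1675], [0.0033, -0.2, -0.9798, 0.9292], [0.0, 0.0, 0.0, 1.0]]
side [[461.6, 0.0, 281.0], [0.0, 461.6, 202.6], [0.0, 0.0, 1.0]] [[0.9603, -0.0842, 0.2658, 0.3171], [-0.2776, -0.3783, 0.8831, -0.9333], [0.0262, -0.9218, -0.3867, 0.3995], [0.0, 0.0, 0.0, 1.0]]
{'t': 0.1, 'joints': array([ 9.99509790e-01,  2.07386897e-01,  1.54284627e+00,  2.19580359e-05,
        1.39347929e+00, -1.50491705e-01]), 'joint_velocities': array([ 2.19195609e-04, -3.22253701e-03, -4.63002003e-03,  2.88628605e-04,
        2.51005400e-05, -7.45914676e-04]), 'joint_efforts': array([-5.89103674e-04, -3.84093297e+01, -2.92549270e+01, -1.68133120e-04,
        4.86347533e-03,  1.44669514e-05]), 'tcp_pos': array([0.2345259 , 0.5242893 , 0.25219554]), 'eef_rot': array([-3.84365773e-04,  2.08850356e-01,  9.77947036e-01, -9.87808602e-04]), 'force': array([ 0.01281217,  0.26657405, -0.19929717]), 'ft_torque': array([ 0.01897682, -0.00360986,  0.03073681]), 'grasp_force': 0.0, 'opening': 0.08583592924249844}
```

View pics/top0.png

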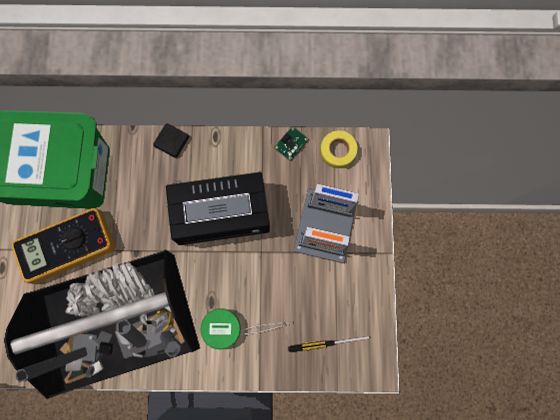

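View pics/side0.png

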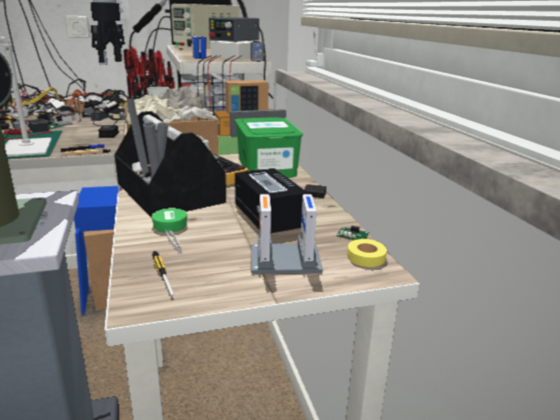

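The top view shows the blue drive at about (335,195), orange at (325,238), dock centred near (218,208); board, tape and puck lie behind them. I'll enlarge it to read corners.

Run:
```python
import cv2
im=cv2.imread("pics/top0.png")[170:270,160:360]
cv2.imwrite("pics/c0.png",cv2.resize(im,None,fx=4,fy=4,interpolation=cv2.INTER_CUBIC))
```

```text
(no output)
```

View pics/c0.png

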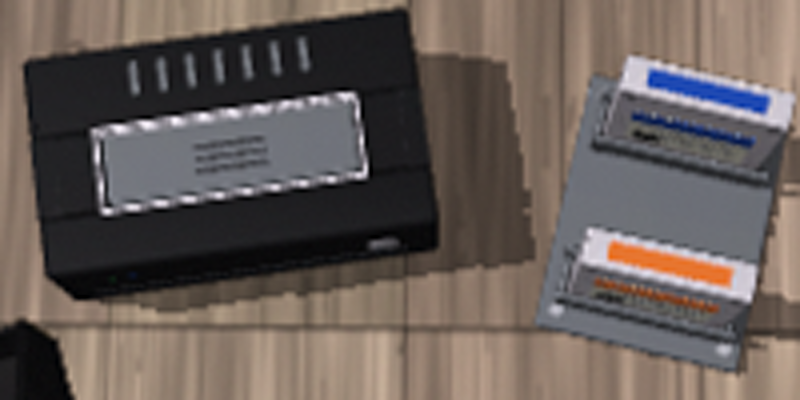

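Crop: blue drive top corners ≈ (628,56),(795,95),(788,129),(620,90); dock top ≈ (24,65),(408,10),(435,213),(46,270); mouth ≈ (91,128),(358,92),(368,178),(103,215).

```bash
cat > h.py <<'E'
import numpy as np
from workcell import ctrl, imaging
def ray(n,uv,z,c=None):
    c=c or imaging.camera_info(n);K=np.array(c["camera_matrix"]);T=np.array(c["extrinsics"])
    p=np.c_[np.array(uv,float),np.ones(len(uv))]@np.linalg.inv(K).T@T[:3,:3].T
    return T[:3,3]+p*((z-T[2,3])/p[:,2:3])
def report(n,P):
    print(n,P[:,:2].round(4).tolist(),"ctr",P[:,:2].mean(0).round(4))
    for i in range(4):
        d=P[(i+1)%4]-P[i];print("  edge %.1fmm %.1fdeg"%(1000*np.hypot(*d[:2]),np.degrees(np.arctan2(d[1],d[0]))))
E
python3 - <<'E'
from h import *
f=lambda L:[(160+(a+.5)/4-.5,170+(b+.5)/4-.5) for a,b in L]
report("blue",ray("top",f([(628,56),(795,95),(788,129),(620,90)]),.108))
report("dock",ray("top",f([(24,65),(408,10),(435,213),(46,270)]),.074))
report("mouth",ray("top",f([(91,128),(358,92),(368,178),(103,215)]),.074))
report("orange",ray("top",f([(590,227),(755,265),(750,300),(583,260)]),.108))
print(ctrl.sense()["tcp_pos"])
E
```

```text
blue [[0.5787, -0.2433], [0.5632, -0.3106], [0.5491, -0.3074], [0.5646, -0.24]] ctr [ 0.5639 -0.2753]
  edge 69.0mm -103.0deg
  edge 14.4mm 167.3deg
  edge 69.2mm 77.1deg
  edge 14.6mm -13.3deg
dock [[0.581, 0.0079], [0.6067, -0.1535], [0.5195, -0.1658], [0.494, -0.0055]] ctr [ 0.5503 -0.0792]
  edge 163.3mm -81.0deg
  edge 88.0mm -172.0deg
  edge 162.3mm 99.0deg
  edge 88.0mm 8.7deg
mouth [[0.5542, -0.0215], [0.5708, -0.1329], [0.534, -0.1377], [0.5173, -0.028]] ctr [ 0.544 -0.08 ]
  edge 112.7mm -81.5deg
  edge 37.1mm -172.6deg
  edge 110.9mm 98.7deg
  edge 37.5mm 10.1deg
orange [[0.5084, -0.2276], [0.4937, -0.293], [0.4797, -0.2908], [0.495, -0.2248]] ctr [ 0.4942 -0.259 ]
  edge 67.0mm -102.6deg
  edge 14.2mm 170.8deg
  edge 67.8mm 76.9deg
  edge 13.6mm -12.1deg
[0.2345259  0.5242893  0.25219554]
```

Request:
drive_tool(
  moves=[
    [0.6, [0, 0, 0.055], 0],
    [0.6, [0, 0, 0.055], 0],
    [0.6, [0, 0, 0.055], 0],
    [0.6, [0.01, -0.03, 0.04], -5],
    [0.6, [0.022, -0.055, 0], -6],
    [0.6, [0.022, -0.055, 0], -6],
    [0.6, [0.022, -0.055, 0], -6],
    [0.6, [0.022, -0.055, 0], -6],
    [0.6, [0.022, -0.055, 0], -6],
    [0.6, [0.022, -0.055, 0], -6],
  ],
  grip_force=60,
)

```text
t: 1.35
tcp_pos: [0.377, 0.1631, 0.4579]
eef_rot: [-0.0, 0.539, 0.842, -0.0]
force: [1.6, 0.4, -0.1]
opening: 0.0514
grasp_force: 0.0
```

Request:
drive_tool(
  moves=[
    [0.6, [0.023, -0.055, 0], -6],
    [0.6, [0.023, -0.055, 0], -6],
    [0.6, [0.023, -0.055, 0], -6],
    [0.6, [0.023, -0.055, 0], -5],
    [0.6, [0.023, -0.055, 0], -5],
    [0.6, [0.02, -0.055, -0.01], -5],
    [0.6, [0.01, -0.03, -0.05], -5],
    [0.6, [0, -0.02, -0.05], 0],
    [0.6, [0, 0, -0.05], 0],
    [0.6, [0, 0, 0], 0],
  ],
)

```text
t: 2.6
tcp_pos: [0.5187, -0.2136, 0.2923]
eef_rot: [-0.006, 0.783, 0.621, -0.002]
force: [-0.3, -1.0, 0.3]
opening: 0.0511
grasp_force: 0.0
```

Request:
drive_tool(
  moves=[
    [0.6, [0.022, -0.031, -0.03], 0],
    [0.6, [0.023, -0.031, -0.03], 0],
    [0.6, [0, 0, -0.02], 0],
    [0.6, [0, 0, 0], 0],
    [0.6, [0, 0, 0], 0],
  ],
)

```text
t: 3.22
tcp_pos: [0.5676, -0.2768, 0.2206]
eef_rot: [0.001, 0.783, 0.622, 0.001]
force: [-0.3, -0.5, 0.4]
opening: 0.0509
grasp_force: 0.0
```

Run:
```python
from h import *
import cv2,json
s=ctrl.sense();c=imaging.camera_info("wrist");im=imaging.snapshot("wrist");cv2.imwrite("pics/w1.png",im)
np.savez("w1.npz",K=c["camera_matrix"],T=c["extrinsics"])
print(s["tcp_pos"],s["eef_rot"]);print(np.array(c["extrinsics"]).round(3).tolist())
```

```text
[ 0.56760176 -0.27677647  0.22064972] [1.41279721e-03 7.82920498e-01 6.22119925e-01 5.45021920e-04]
[[0.974, -0.216, -0.068, 0.585], [-0.226, -0.925, -0.305, -0.199], [0.003, 0.312, -0.95, 0.341], [0.0, 0.0, 0.0, 1.0]]
```

View pics/w1.png

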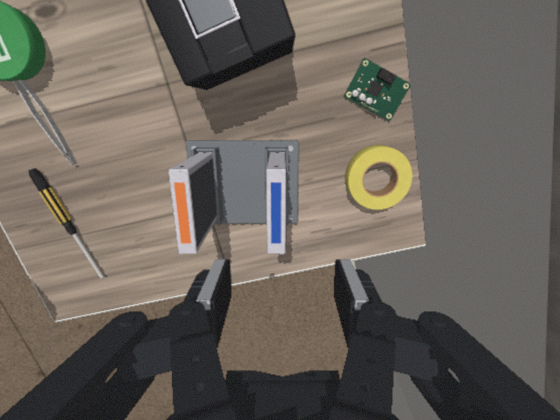

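The wrist view shows the blue drive's top with corners ≈ (268,168),(286,167),(287,253),(267,254), just between the fingers in x.

Run:
```python
from h import *
d=np.load("w1.npz");c={"camera_matrix":d["K"],"extrinsics":d["T"]}
P=ray("",[(268,168),(286,167),(287,253),(267,254)],.108,c);report("blue",P)
```

```text
blue [[0.5654, -0.2398], [0.5786, -0.2421], [0.5637, -0.311], [0.5477, -0.3082]] ctr [ 0.5639 -0.2753]
  edge 13.4mm -9.9deg
  edge 70.5mm -102.2deg
  edge 16.3mm 170.0deg
  edge 70.6mm 75.5deg
```

Request:
drive_tool(
  moves=[
    [0.6, [-0.0037, 0.0015, -0.03], 0],
    [0.6, [0, 0, -0.03], 0],
    [0.6, [0, 0, -0.03], 0],
    [0.6, [0, 0, -0.025], 0],
    [0.6, [0, 0, -0.0135], 0],
    [0.6, [0, 0, 0], 0],
    [0.6, [0, 0, 0], 0],
  ],
)

```text
t: 4.15
tcp_pos: [0.5643, -0.2762, 0.0916]
eef_rot: [0.001, 0.783, 0.622, 0.0]
force: [-0.1, -0.2, 0.5]
opening: 0.0512
grasp_force: 0.0
```

Request:
drive_tool(
  moves=[
    [0.3, [0, 0, 0], 0],
    [0.3, [0, 0, 0], 0],
    [0, [0, 0, 0], 0],
    [0, [0, 0, 0], 0],
    [0, [0, 0, 0], 0],
    [0, [0, 0, 0], 0],
    [0, [0, 0, 0], 0],
  ],
)

```text
t: 5.03
tcp_pos: [0.5635, -0.2759, 0.0904]
eef_rot: [0.0, 0.783, 0.622, 0.0]
force: [-1.1, 0.4, 6.0]
opening: 0.0146
grasp_force: 59.2
```

Request:
drive_tool(
  moves=[
    [0, [0, 0, 0.02], 0],
    [0, [0, 0, 0.03], 0],
    [0, [0, 0, 0.04], 0],
    [0, [-0.005, 0.02, 0.04], 5],
    [0, [-0.005, 0.02, 0], 5],
    [0, [-0.005, 0.02, 0], 6],
    [0, [-0.005, 0.01, 0], 6],
    [0, [0, 0, 0], 0],
    [0, [0, 0, 0], 0],
  ],
)

```text
t: 6.15
tcp_pos: [0.5432, -0.206, 0.2199]
eef_rot: [0.0, 0.651, 0.759, -0.0]
force: [-0.2, -0.5, -2.5]
opening: 0.014
grasp_force: 59.3
```

Run:
```python
from h import *
import cv2
s=ctrl.sense();c=imaging.camera_info("wrist");im=imaging.snapshot("wrist");cv2.imwrite("pics/w2.png",cv2.resize(im,(784,588),interpolation=cv2.INTER_CUBIC))
np.savez("w2.npz",K=c["camera_matrix"],T=c["extrinsics"])
print(s["tcp_pos"],s["eef_rot"],s["force"],s["ft_torque"])
```

```text
[ 0.54319893 -0.20597777  0.21992668] [ 7.11927993e-05  6.50778182e-01  7.59267898e-01 -1.08331582e-04] [-0.15105882 -0.47199284 -2.45515582] [0.04165286 0.03451683 0.03564817]
```

View pics/w2.png

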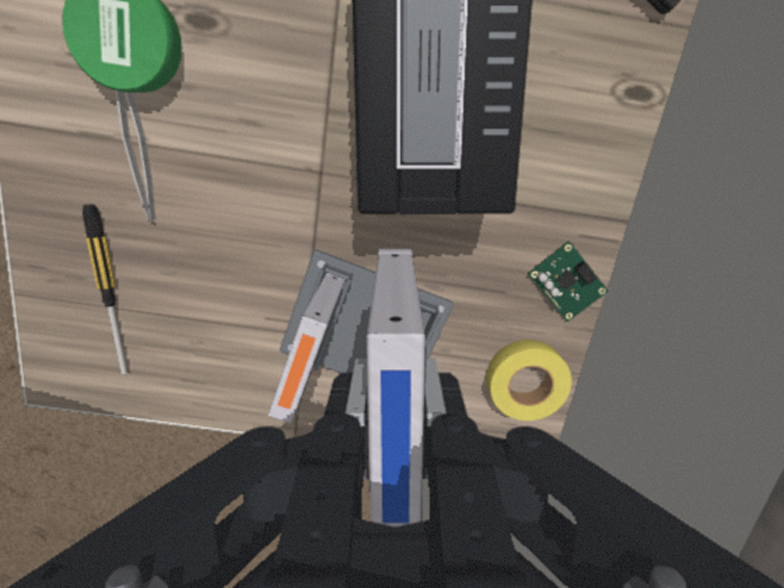

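The wrist view shows the dock mouth's border: front line (397,168)–(400,0), rear (461,167)–(466,0), dock end (358,213)–(515,210). It also shows the held drive's +y end: top corners (369,335),(422,334), bottom (379,250),(410,249).

Run:
```python
from h import *
d=np.load("w2.npz");c={"camera_matrix":d["K"],"extrinsics":d["T"]}
f=lambda L:(np.array(L)+.5)/1.4-.5
m=ray("",f([(397,168),(400,0),(466,0),(461,167)]),.074,c);report("mouth part",m)
e=ray("",f([(358,213),(515,210)]),.074,c);print(e)
t=ray("",f([(369,335),(422,334),(424,520),(370,520)]),.2375,c);report("drive top",t)
b=ray("",f([(379,250),(410,249)]),.1375,c);print(b,b.mean(0))
a=np.radians(8.8);dx=np.array([np.cos(a),np.sin(a)]);dy=np.array([-np.sin(a),np.cos(a)])
M=np.array([.5445,-.080])
for n,p in(("m",m),("e",e),("t",t),("b",b)): print(n,np.c_[(p[:,:2]-M)@dx,(p[:,:2]-M)@dy].round(4).tolist())
q=ctrl.sense()["eef_rot"];print(2*np.degrees(np.arctan2(q[2],q[1]))-90)
p=ctrl.sense()["tcp_pos"][:2]-M;print("tcp",p@dx,p@dy)
```

```text
mouth part [[0.5333, -0.1378], [0.5218, -0.0544], [0.5558, -0.0492], [0.5698, -0.1316]] ctr [ 0.5452 -0.0933]
  edge 84.2mm 97.8deg
  edge 34.3mm 8.8deg
  edge 83.6mm -80.3deg
  edge 37.1mm -170.3deg
[[ 0.51421618 -0.16698518  0.074     ]
 [ 0.60655201 -0.15089547  0.074     ]]
drive top [[0.5309, -0.1727], [0.5441, -0.1704], [0.5549, -0.2288], [0.5392, -0.2313]] ctr [ 0.5423 -0.2008]
  edge 13.4mm 10.0deg
  edge 59.4mm -79.6deg
  edge 15.9mm -171.2deg
  edge 59.1mm 98.0deg
[[ 0.53000578 -0.17311355  0.1375    ]
 [ 0.5442527  -0.1704265   0.1375    ]] [ 0.53712924 -0.17177003  0.1375    ]
m [[-0.02, -0.0554], [-0.0185, 0.0287], [0.0159, 0.0287], [0.0171, -0.0549]]
e [[-0.0432, -0.0813], [0.0505, -0.0796]]
t [[-0.0276, -0.0895], [-0.0142, -0.0893], [-0.0125, -0.1487], [-0.0284, -0.1487]]
b [[-0.0286, -0.0898], [-0.0141, -0.0893]]
8.801608893818454
tcp -0.020482826747260555 -0.12448980728992975
```

Request:
drive_tool(
  moves=[
    [0, [-0.0013, 0.0255, 0], 0],
    [0, [-0.0025, 0.05, 0], 0],
    [0, [-0.0025, 0.05, 0], 0],
    [0, [0, 0, -0.03], 0],
    [0, [0, 0, -0.02], 0],
    [0, [0, 0, -0.009], 0],
    [0, [0, 0, 0], 0],
    [0, [0, 0, 0], 0],
  ],
)

```text
t: 7.2
tcp_pos: [0.5378, -0.0808, 0.1618]
eef_rot: [0.001, 0.65, 0.76, 0.0]
force: [0.5, -0.2, -1.5]
opening: 0.0139
grasp_force: 59.3
```

```bash
cat >> h.py <<'E'
def st():
    s=ctrl.sense();a=np.radians(8.8);dx=np.array([np.cos(a),np.sin(a)]);dy=np.array([-np.sin(a),np.cos(a)])
    M=np.array([.5445,-.080])-.0015*dx
    p=s["tcp_pos"][:2]-M;F=s["force"];T=s["ft_torque"]
    print("t %.2f tcp dock x %.1f y %.1f bottom z %.1f | F x %.1f y %.1f z %.1f | T x %.2f y %.2f z %.2f"%(s["t"],1e3*p@dx,1e3*p@dy,1e3*s["tcp_pos"][2]-82.4,F[:2]@dx,F[:2]@dy,F[2],T[:2]@dx,T[:2]@dy,T[2]),s["eef_rot"].round(4))
E
python3 - <<'E'
from h import *
import cv2
st()
a=imaging.snapshot("side")[130:280,200:380];b=imaging.snapshot("top")[150:270,150:290]
cv2.imwrite("pics/d1.png",np.hstack([cv2.resize(a,(400,333)),cv2.resize(b,(389,333))]))
E
```

```text
t 7.20 tcp dock x -5.3 y 0.3 bottom z 79.4 | F x 0.5 y -0.3 z -1.5 | T x -0.00 y -0.03 z -0.03 [9.000e-04 6.504e-01 7.595e-01 4.000e-04]
```

View pics/d1.png

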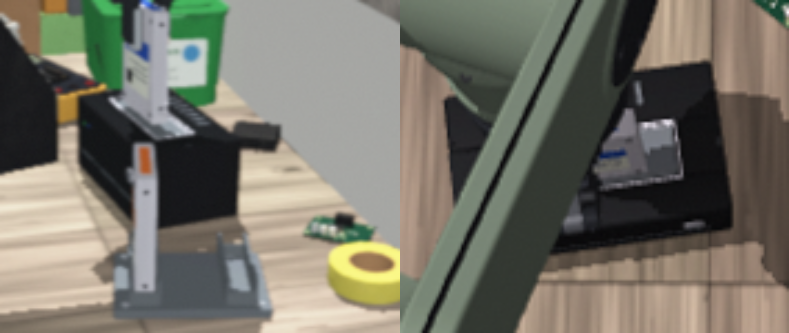

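The drive hangs just above the flap, inside the mouth outline. Now pressing through the flap in steps.

Request:
drive_tool(
  moves=[
    [0, [0, 0, -0.004], 0],
    [0, [0, 0, -0.004], 0],
    [0, [0, 0, -0.004], 0],
    [0, [0, 0, -0.004], 0],
    [0, [0, 0, 0], 0],
  ],
)

```text
t: 7.92
tcp_pos: [0.5369, -0.0803, 0.1448]
eef_rot: [0.0, 0.65, 0.76, -0.0]
force: [-0.1, -0.8, 3.1]
opening: 0.0143
grasp_force: 60.0
```

```bash
python3 -c "from h import *;st()"
```

```text
t 7.92 tcp dock x -6.0 y 0.8 bottom z 62.4 | F x -0.2 y -0.8 z 3.1 | T x -0.03 y 0.06 z -0.02 [ 1.000e-04  6.501e-01  7.598e-01 -2.000e-04]
```

Request:
drive_tool(
  moves=[
    [0, [0, 0, -0.004], 0],
    [0, [0, 0, -0.004], 0],
    [0, [0, 0, -0.004], 0],
    [0, [0, 0, -0.004], 0],
    [0, [0, 0, -0.003], 0],
    [0, [0, 0, -0.002], 0],
    [0, [0, 0, 0], 0],
  ],
)

```text
t: 8.8
tcp_pos: [0.5356, -0.0799, 0.1227]
eef_rot: [-0.001, 0.65, 0.76, -0.001]
force: [-3.3, -1.0, -1.5]
opening: 0.0148
grasp_force: 59.2
```

```bash
python3 -c "from h import *;st()"
```

```text
t 8.80 tcp dock x -7.3 y 1.5 bottom z 40.3 | F x -3.4 y -0.5 z -1.5 | T x -0.03 y 0.80 z -0.02 [-0.0015  0.6501  0.7598 -0.0008]
```

Request:
drive_tool(
  moves=[
    [0, [-0.0007, -0.0001, 0], 0],
    [0, [-0.0008, -0.0001, 0], 0],
    [0, [0, 0, 0], 0],
  ],
)

```text
t: 9.18
tcp_pos: [0.5346, -0.0801, 0.1234]
eef_rot: [-0.001, 0.65, 0.76, -0.0]
force: [-4.3, 1.2, -2.1]
opening: 0.0142
grasp_force: 59.1
```

```bash
python3 -c "from h import *;st()"
```

```text
t 9.18 tcp dock x -8.3 y 1.4 bottom z 41.0 | F x -4.1 y 1.8 z -2.1 | T x 0.17 y 0.99 z 0.05 [-8.000e-04  6.502e-01  7.598e-01 -3.000e-04]
```

Request:
drive_tool(
  moves=[
    [0, [-0.001, -0.0002, 0], 0],
    [0, [0, 0, 0], 0],
  ],
)

```text
t: 9.43
tcp_pos: [0.5343, -0.0802, 0.1235]
eef_rot: [-0.0, 0.65, 0.76, 0.0]
force: [-2.8, 1.7, -5.2]
opening: 0.0144
grasp_force: 59.0
```

```bash
python3 -c "from h import *;st()"
```

```text
t 9.43 tcp dock x -8.6 y 1.4 bottom z 41.1 | F x -2.5 y 2.1 z -5.2 | T x 0.35 y 0.59 z -0.04 [-3.000e-04  6.502e-01  7.597e-01  3.000e-04]
```

Request:
drive_tool(
  moves=[
    [0, [0, 0, -0.0015], 0],
    [0, [0, 0, -0.0015], 0],
    [0, [0, 0, 0], 0],
  ],
)

```text
t: 9.8
tcp_pos: [0.5351, -0.0809, 0.1214]
eef_rot: [0.001, 0.65, 0.76, 0.0]
force: [-2.2, -0.3, 0.1]
opening: 0.0148
grasp_force: 59.7
```

```bash
python3 -c "from h import *;st()"
```

```text
t 9.80 tcp dock x -7.9 y 0.5 bottom z 39.0 | F x -2.3 y 0.0 z 0.1 | T x 0.11 y 0.58 z -0.01 [9.000e-04 6.502e-01 7.598e-01 3.000e-04]
```

Request:
drive_tool(
  moves=[
    [0, [0, 0, -0.0015], 0],
    [0, [0, 0, -0.0015], 0],
    [0, [0, 0, 0], 0],
  ],
)

```text
t: 10.18
tcp_pos: [0.5349, -0.081, 0.1182]
eef_rot: [0.001, 0.65, 0.76, 0.0]
force: [-2.6, -1.8, 1.7]
opening: 0.0146
grasp_force: 59.9
```

```bash
python3 -c "from h import *;st()"
```

```text
t 10.18 tcp dock x -8.2 y 0.5 bottom z 35.8 | F x -2.9 y -1.4 z 1.7 | T x -0.19 y 0.54 z -0.01 [7.000e-04 6.501e-01 7.598e-01 0.000e+00]
```

Request:
drive_tool(
  moves=[
    [0, [0, 0, -0.001], 0],
    [0, [0, 0, -0.001], 0],
    [0, [0, 0, 0], 0],
  ],
)

```text
t: 10.55
tcp_pos: [0.5351, -0.081, 0.1179]
eef_rot: [0.001, 0.65, 0.76, 0.0]
force: [-5.6, 1.4, 10.4]
opening: 0.014
grasp_force: 61.2
```

```bash
python3 -c "from h import *;st()"
```

```text
t 10.55 tcp dock x -7.9 y 0.5 bottom z 35.5 | F x -5.4 y 2.2 z 10.4 | T x -0.00 y 1.26 z -0.05 [0.0008 0.6501 0.7599 0.    ]
```

Request:
drive_tool(
  moves=[
    [0, [0, 0, 0], 0],
    [0, [0, 0, 0], 0],
  ],
)

```text
t: 10.8
tcp_pos: [0.5352, -0.0809, 0.1179]
eef_rot: [0.001, 0.65, 0.76, 0.0]
force: [-5.7, 1.0, 10.4]
opening: 0.0138
grasp_force: 61.2
```

```bash
python3 -c "from h import *;st()"
```

```text
t 10.80 tcp dock x -7.9 y 0.5 bottom z 35.5 | F x -5.5 y 1.9 z 10.4 | T x 0.02 y 1.30 z 0.00 [9.000e-04 6.501e-01 7.598e-01 1.000e-04]
```

Request:
drive_tool(
  moves=[
    [0, [0, 0, 0], 0],
    [0, [0, 0, 0], 0],
  ],
)

```text
t: 11.05
tcp_pos: [0.5351, -0.0809, 0.1179]
eef_rot: [0.001, 0.65, 0.76, 0.0]
force: [-5.3, 0.2, 11.3]
opening: 0.0143
grasp_force: 61.1
```

```bash
python3 -c "from h import *;st()"
```

```text
t 11.05 tcp dock x -7.9 y 0.5 bottom z 35.5 | F x -5.2 y 1.0 z 11.3 | T x 0.02 y 1.25 z -0.01 [9.000e-04 6.501e-01 7.599e-01 1.000e-04]
```

Request:
drive_tool(
  moves=[
    [0, [-0.0002, 0.001, 0], 0],
    [0, [-0.0001, 0.001, 0], 0],
    [0, [-0.0002, 0.001, 0], 0],
    [0, [0, 0, 0], 0],
  ],
)

```text
t: 11.55
tcp_pos: [0.535, -0.0801, 0.1178]
eef_rot: [0.003, 0.65, 0.76, -0.001]
force: [-4.7, -5.3, 7.9]
opening: 0.0147
grasp_force: 60.7
```

```bash
python3 -c "from h import *;st()"
```

```text
t 11.55 tcp dock x -7.9 y 1.3 bottom z 35.4 | F x -5.5 y -4.5 z 7.9 | T x -1.23 y 1.28 z -0.02 [ 0.0028  0.6499  0.7601 -0.0014]
```

Request:
drive_tool(
  moves=[
    [0, [-0.0002, 0.001, 0], 0],
    [0, [-0.0001, 0.001, 0], 0],
    [0, [-0.0002, 0.001, 0], 0],
    [0, [0, 0, 0], 0],
  ],
)

```text
t: 12.05
tcp_pos: [0.535, -0.0779, 0.1177]
eef_rot: [0.004, 0.65, 0.76, -0.002]
force: [-3.6, -6.0, 6.0]
opening: 0.0146
grasp_force: 60.5
```

```bash
python3 -c "from h import *;st()"
```

```text
t 12.05 tcp dock x -7.6 y 3.5 bottom z 35.3 | F x -4.5 y -5.4 z 6.0 | T x -1.65 y 1.06 z -0.05 [ 0.0037  0.6499  0.76   -0.0015]
```

Request:
drive_tool(
  moves=[
    [0, [-0.0002, 0.001, 0], 0],
    [0, [-0.0001, 0.001, 0], 0],
    [0, [-0.0002, 0.001, 0], 0],
    [0, [0, 0, 0], 0],
  ],
)

```text
t: 12.55
tcp_pos: [0.5347, -0.0747, 0.1177]
eef_rot: [0.004, 0.65, 0.76, -0.001]
force: [-2.9, -6.1, 5.7]
opening: 0.014
grasp_force: 60.4
```

```bash
python3 -c "from h import *;st()"
```

```text
t 12.55 tcp dock x -7.4 y 6.7 bottom z 35.3 | F x -3.8 y -5.6 z 5.7 | T x -1.67 y 0.94 z -0.09 [ 0.0038  0.6499  0.76   -0.0012]
```

Request:
drive_tool(
  moves=[
    [0, [-0.0002, 0.001, 0], 0],
    [0, [-0.0001, 0.001, 0], 0],
    [0, [-0.0002, 0.001, 0], 0],
    [0, [0, 0, 0], 0],
  ],
)

```text
t: 13.05
tcp_pos: [0.5342, -0.0716, 0.1176]
eef_rot: [0.004, 0.65, 0.76, -0.001]
force: [-1.8, -6.4, 4.9]
opening: 0.0145
grasp_force: 60.4
```

```bash
python3 -c "from h import *;st()"
```

```text
t 13.05 tcp dock x -7.4 y 9.9 bottom z 35.2 | F x -2.7 y -6.1 z 4.9 | T x -1.59 y 0.86 z -0.03 [ 0.0037  0.6499  0.76   -0.0011]
```

Request:
drive_tool(
  moves=[
    [0, [-0.0002, 0.001, 0], 0],
    [0, [-0.0001, 0.001, 0], 0],
    [0, [0, 0, 0], 0],
  ],
)

```text
t: 13.42
tcp_pos: [0.5338, -0.0695, 0.1176]
eef_rot: [0.004, 0.65, 0.76, -0.001]
force: [-3.3, -5.8, 4.6]
opening: 0.0142
grasp_force: 60.4
```

```bash
python3 -c "from h import *;st()"
```

```text
t 13.43 tcp dock x -7.4 y 12.0 bottom z 35.2 | F x -4.2 y -5.2 z 4.6 | T x -1.61 y 0.82 z -0.05 [ 0.0037  0.6499  0.76   -0.0011]
```

Request:
drive_tool(
  moves=[
    [0, [-0.0002, 0.001, 0], 0],
    [0, [-0.0001, 0.001, 0], 0],
    [0, [0, 0, 0], 0],
  ],
)

```text
t: 13.8
tcp_pos: [0.5318, -0.0648, 0.1156]
eef_rot: [0.0, 0.65, 0.76, -0.0]
force: [-1.6, -3.0, -0.6]
opening: 0.0145
grasp_force: 59.7
```

```bash
python3 -c "from h import *;st()"
```

```text
t 13.80 tcp dock x -8.7 y 17.0 bottom z 33.2 | F x -2.0 y -2.7 z -0.6 | T x -0.37 y 0.42 z -0.07 [ 2.000e-04  6.503e-01  7.597e-01 -0.000e+00]
```

Dropped into the shoe. Descending gently.

Request:
drive_tool(
  moves=[
    [0, [0.0001, -0.0005, -0.001], 0],
    [0, [0, 0, -0.0015], 0],
    [0, [0, 0, -0.0015], 0],
    [0, [0, 0, 0], 0],
  ],
)

```text
t: 14.3
tcp_pos: [0.5319, -0.0647, 0.1122]
eef_rot: [-0.0, 0.65, 0.76, 0.0]
force: [-3.6, -0.6, 4.0]
opening: 0.0143
grasp_force: 60.3
```

```bash
python3 -c "from h import *;st()"
```

```text
t 14.30 tcp dock x -8.6 y 17.0 bottom z 29.8 | F x -3.6 y -0.0 z 4.0 | T x 0.17 y 0.76 z -0.11 [-2.000e-04  6.501e-01  7.598e-01  1.000e-04]
```

Request:
drive_tool(
  moves=[
    [0, [0, 0, -0.0015], 0],
    [0, [0, 0, -0.0015], 0],
    [0, [0, 0, 0], 0],
  ],
)

```text
t: 14.68
tcp_pos: [0.5319, -0.0649, 0.1088]
eef_rot: [-0.0, 0.65, 0.76, 0.0]
force: [-3.4, -0.1, 4.2]
opening: 0.0141
grasp_force: 60.3
```

```bash
python3 -c "from h import *;st()"
```

```text
t 14.68 tcp dock x -8.6 y 16.8 bottom z 26.4 | F x -3.3 y 0.5 z 4.2 | T x 0.07 y 0.65 z -0.00 [-0.000e+00  6.502e-01  7.598e-01  1.000e-04]
```

Request:
drive_tool(
  moves=[
    [0, [0, 0, -0.0015], 0],
    [0, [0, 0, -0.001], 0],
    [0, [0, 0, 0], 0],
  ],
)

```text
t: 15.05
tcp_pos: [0.5319, -0.0651, 0.1061]
eef_rot: [0.0, 0.65, 0.76, 0.0]
force: [-3.2, -0.4, 2.7]
opening: 0.0145
grasp_force: 60.2
```

```bash
python3 -c "from h import *;st()"
```

```text
t 15.05 tcp dock x -8.6 y 16.7 bottom z 23.7 | F x -3.2 y 0.1 z 2.7 | T x -0.00 y 0.56 z -0.08 [0.     0.6502 0.7598 0.    ]
```

Request:
drive_tool(
  moves=[
    [0, [0, 0, -0.001], 0],
    [0, [0, 0, 0], 0],
  ],
)

```text
t: 15.3
tcp_pos: [0.5319, -0.0651, 0.1052]
eef_rot: [0.0, 0.65, 0.76, 0.0]
force: [-2.8, 0.7, 2.2]
opening: 0.0141
grasp_force: 60.3
```

```bash
python3 -c "from h import *;st()"
```

```text
t 15.30 tcp dock x -8.6 y 16.7 bottom z 22.8 | F x -2.7 y 1.1 z 2.2 | T x -0.01 y 0.61 z -0.05 [1.000e-04 6.502e-01 7.598e-01 0.000e+00]
```

Request:
drive_tool(
  moves=[
    [0, [0, 0, -0.001], 0],
    [0, [0, 0, 0], 0],
  ],
)

```text
t: 15.55
tcp_pos: [0.5319, -0.0651, 0.1044]
eef_rot: [0.0, 0.65, 0.76, -0.0]
force: [-3.1, -1.0, 4.5]
opening: 0.0143
grasp_force: 60.3
```

```bash
python3 -c "from h import *;st()"
```

```text
t 15.55 tcp dock x -8.6 y 16.6 bottom z 22.0 | F x -3.2 y -0.6 z 4.5 | T x 0.02 y 0.64 z -0.06 [ 1.000e-04  6.502e-01  7.598e-01 -0.000e+00]
```

Request:
drive_tool(
  moves=[
    [0, [0, 0, -0.001], 0],
    [0, [0, 0, 0], 0],
  ],
)

```text
t: 15.8
tcp_pos: [0.532, -0.0652, 0.1043]
eef_rot: [0.0, 0.65, 0.76, -0.0]
force: [-5.8, -0.4, 9.6]
opening: 0.0143
grasp_force: 61.2
```

```bash
python3 -c "from h import *;st()"
```

```text
t 15.80 tcp dock x -8.5 y 16.6 bottom z 21.9 | F x -5.8 y 0.5 z 9.6 | T x 0.18 y 1.05 z -0.07 [ 1.000e-04  6.502e-01  7.598e-01 -1.000e-04]
```

Request:
drive_tool(
  moves=[
    [0, [0, 0, -0.0005], 0],
    [0, [0, 0, 0], 0],
  ],
)

```text
t: 16.05
tcp_pos: [0.5321, -0.0652, 0.1043]
eef_rot: [0.0, 0.65, 0.76, -0.0]
force: [-5.7, 0.1, 12.3]
opening: 0.0143
grasp_force: 61.4
```

```bash
python3 -c "from h import *;st()"
```

```text
t 16.05 tcp dock x -8.5 y 16.5 bottom z 21.9 | F x -5.6 y 0.9 z 12.3 | T x 0.37 y 1.33 z -0.08 [ 1.000e-04  6.502e-01  7.598e-01 -1.000e-04]
```

Request:
drive_tool(
  moves=[
    [0, [0, 0, -0.0005], 0],
    [0, [0, 0, 0], 0],
  ],
)

```text
t: 16.3
tcp_pos: [0.5321, -0.0652, 0.1043]
eef_rot: [0.0, 0.65, 0.76, -0.0]
force: [-7.5, 0.6, 14.7]
opening: 0.0145
grasp_force: 61.8
```

```bash
python3 -c "from h import *;st()"
```

```text
t 16.30 tcp dock x -8.5 y 16.5 bottom z 21.9 | F x -7.3 y 1.7 z 14.7 | T x 0.38 y 1.56 z -0.04 [ 1.000e-04  6.502e-01  7.598e-01 -1.000e-04]
```

Request:
drive_tool(
  moves=[
    [0.25, [0, 0, 0], 0],
    [0.35, [0, 0, 0], 0],
    [0.4, [0, 0, 0], 0],
    [0.4, [0, 0, 0], 0],
    [0.4, [0, 0, 0], 0],
  ],
)

```text
t: 16.92
tcp_pos: [0.5319, -0.065, 0.1021]
eef_rot: [-0.0, 0.65, 0.76, -0.0]
force: [-0.2, 0.3, -0.2]
opening: 0.0345
grasp_force: 0.0
```

Request:
drive_tool(
  moves=[
    [0.4, [0, 0, 0.01], 0],
    [0.4, [0, 0, 0.02], 0],
    [0.4, [0, 0, 0.04], 0],
    [0.4, [0, 0, 0.05], 0],
    [0.4, [0.01, -0.05, 0.02], 0],
    [0.4, [0.01, -0.05, 0], 0],
    [0.4, [0, -0.04, 0], 0],
    [0.4, [0, 0, 0], 0],
  ],
)

```text
t: 17.92
tcp_pos: [0.5519, -0.208, 0.2431]
eef_rot: [0.001, 0.652, 0.758, -0.0]
force: [-0.7, -0.8, 0.1]
opening: 0.034
grasp_force: 0.0
```

Run:
```python
from h import *
import cv2
st()
a=imaging.snapshot("side")[130:280,200:380];b=imaging.snapshot("wrist")
cv2.imwrite("pics/d2.png",np.hstack([cv2.resize(a,(360,300)),cv2.resize(b,(400,300))]))
```

```text
t 17.93 tcp dock x -10.8 y -127.6 bottom z 160.7 | F x -0.8 y -0.7 z 0.1 | T x -0.04 y -0.06 z -0.01 [ 8.000e-04  6.517e-01  7.585e-01 -1.000e-04]
```

View pics/d2.png

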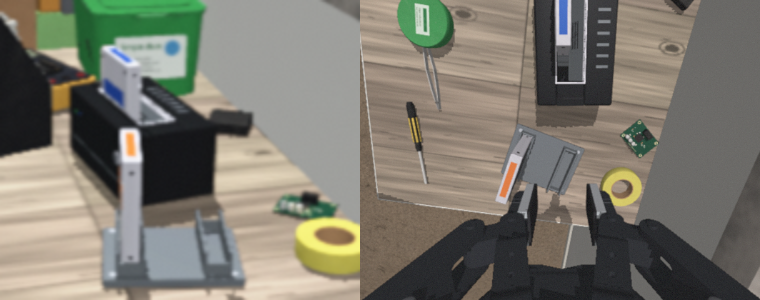

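The side and wrist views show the blue drive upright and deep in the dock, against the front wall. The orange drive and the other things haven't moved, and the hand is clear. The drive came down 13.5 mm from the shoe wall's top to a hard stop, so it is seated.

```bash
python3 -c "
from workcell import ctrl
print(ctrl.close_job())"
```

```text
the job is handed in; nothing more can be done
None
```

The blue drive is plugged in and standing upright in the dock, pressed to a hard stop at seat height with a wrist force of about 15 N, then released; I touched nothing else and handed the job in at about 18 s (the result itself was not reported).

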